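# Slide the teal sample block under the lip of the painting rest

## Task

Fit the sample block that carries the teal test tile into the painting rest: set it flat on the rest's board and slide it, tongue first, under the metal lip until its shoulder is fully home against the lip, then let go of it. Leave the orange and the purple sample blocks where they are.

Things in the scene. Friction and masses are not known exactly. Their poses are not given: they have to be found in the camera images.
- teal_block_center (a point): Pale wooden block with three teal strokes on its white tile: 70 (x) x 42 (y), 33 mm high with tile, 160 g. A tongue 35 long, 34 wide, 12 mm thick, level with the underside, sticks out of its +x end; the face above it is the shoulder. Point: centre of the block without tongue, 16.5 mm up; x along the tongue, z up. Starts flat on the table, tongue roughly away from the robot.
- orange_block_center (a point): Bystander: a sample block of the same shape with orange strokes; the same point and axes. The three blocks may stand in any order.
- purple_block_center (a point): Bystander: a sample block of the same shape with purple strokes; the same point and axes.
- lip_mouth (a point): Painting rest, fixed: wooden board 190 (x) x 130, 12 mm thick; at its far end a dark steel pocket 50 wide, 44 deep, 20 mm high under a bright lip 6 thick (screws to 32 mm over board). Point: on the board's top, mid-width, right below the lip's front edge; x into the pocket, z up. 130 mm of clear board lies before it. A block is home with its shoulder on the lip, its centre at x -35 mm.
Mind the look-alikes: they are no part of the job. There is more than one size of the part that bears lip_mouth; the job needs the larger. What is shaped like the part that bears teal_block_center but red is not meant.

How it is judged:
By the outcome, as a careful person would: the job done as asked, in the order asked, and still so for the second after the job is handed in, with the robot touching nothing.
It also fails if it takes over 38 s, if anything falls off the work surface, if the arm or the gripper's body presses on something with over 40 N, if the wrist force passes 120 N, or if a joint passes its speed limit or range.

## Robot

A 6-joint arm with a two-finger parallel gripper is mounted at the origin on the work surface; the furniture and walls round the work are solid. World frame = base frame: x ahead of the robot, y to its left, z up, the work surface at z = 0. Lengths are in mm, angles in rad, forces in N, time in s.
With the tool pointing down it reaches from about 350 to 775 mm from the base axis. Payload 7.3 kg.
Tool frame: the origin (TCP) lies midway between the tips of the shut fingers; the grasp point (between the pads) lies 19 mm behind it; z points along the fingers, y is the line along which they close (so a half turn about z gives the same grasp; the last joint's range is limited). The gripper opens to 92 mm and grips with 3 to 60 N. Pads are 19 mm wide; open, the fingers measure 130 mm over their backs; the gripper's body (75 mm by 190 mm) begins 47 mm behind the grasp point.
Start: joints at [1.029, 0.342, 1.524, -0, 1.275, -0.146], TCP at [202.401, 484.44, 193.441] pointing down, gripper open.
Joint ranges: [-2.53, 2.53], [-0.77, 2.02], [0.04, 2.7], [-1, 4.14], [0.28, 2.66], [-3.11, 3.11]. Speed limits (rad/s): [2.57, 2.57, 3.14, 3.14, 3.14, 3.14].

## Interface

Orientations are given as [roll, pitch, yaw] about the fixed x, y, z axes, in that order (R = Rz(yaw) Ry(pitch) Rx(roll)).
In Python, from plant import readout, vision, order, models gives the robot as it stands. The module is installed in compiled form; this text tells all that it offers.
- The arm moves only by the tool step_arm, never from a script. Its argument "series" is text: rows parted by semicolons, each of 7 numbers parted by spaces: the gripper's target within -1 to 1 (shut at 1, half-way at 0, fully open at -1), then the shift along the tool's x, y, z each as a share of 80 mm, from -1 to 1, then the turn, a rotation vector about the tool's x, y, z each as a share of 2 pi rad, from -1 to 1. In form: jaw x y z ax ay az; .... A call has 1 to 20 rows; each row is the pose to reach, as a shift and turn from the pose commanded when the call began, along the tool's axes at that moment, turning the shorter way round; what a row does not reach only later rows make up. A row lasts 1/10 s, in which the tool goes at most 50 mm and 8.59 degrees, less where a joint would pass 70% of its speed; a pose out of reach is approached as far as the arm can. A call with a number of a shift or a turn outside -1 to 1 is refused whole. A call with a gripper value outside its range is refused whole. The fingers move at their own pace and stop on an object; the grip force is fixed at half the most. Time passes only in rows, so rows that repeat a pose let the fingers close. It gives the time, the measured TCP pose, the force, the opening and the grip force at its end, in the units of the state.
- readout.get_obs(): the state, without advancing time (a new reading comes with each control period).
- vision.capture(name): name is "side" or "top" or "wrist"; returns a dict with "frame" (420x560x3 uint8, red, green, blue), "depth" (420x560 float32, mm along the optical axis (not along the pixel's ray), 0 where there is no reading), "fovy" (degrees; the focal length in pixels is half the picture's height over the tangent of half this angle, whatever the lens; pixels are square), "cx", "cy" (the principal point, pixels), "k1" (the pictures are not rectified: a ray, as slopes to the right and down, at radius r is drawn at 1 + k1 r^2 times it, then the intrinsics apply), "rvec" (rotation vector, rad) and "tvec" (3), from world to camera coordinates, as OpenCV has them; the wrist camera has in their place "mount" (4x4, takes a point from camera to tool coordinates, whose origin is the TCP and whose axes are the flange's). Camera axes: x right, y down, z forward; pixel columns grow to the right and rows downward; lengths in mm; the calibration is good to about 2 mm. A picture is of the moment at which its call begins: read the wrist's pose just before it.
- order.close_job(): hands the job in; it is judged then, once.
Trained networks look in a picture, given as the dict that the camera call returned (one of the last four; its "shot" number tells which), for a name from the list of things; names that differ only in an ending like _2 or _b are one class to them, and where a whole thing is asked for, a point or a joint stands for the part that bears it (a point fixed in the world has none). Each returns a list of dicts, best first, with "p" (0 to 1); they miss things now and then, are a little off and sometimes report something else, mostly with a low value. They report only what shows in the picture. A call takes as long as a camera call. They do not tell look-alikes from the thing itself.
- models.look_for(picture, thing): "position" ([column, row] in pixels, amid what is visible of it).
- models.pinpoint(picture, thing): "position" ([column, row] in pixels: a listed point, or the origin of a listed thing).
The state is a dict: "time": time; "joint_positions": joint angles; "dq": joint speeds; "tau": joint torques, N m; "tool_pos": TCP position; "tcp_rot": TCP orientation; "contact_force": force on the tool from outside, world axes, zero at the start; "moment": the same for the moment, N m; "grip_width": finger opening in mm; "finger_force": force on a finger pad.
Only numpy, scipy, OpenCV 4.12 (cv2) and the standard library are available. Lean on these libraries where they do the work, as an engineer would, in place of code of your own. Each camera call takes 0.05 s, during which the arm holds its last target. There are 200 camera calls.

## Working session

There is one attempt and no reset: what is moved stays moved. The work goes in short steps, Python scripts to look and compute and a tool call to move; the robot and the scene stay as the last step left them, time stands still between calls to the robot, and variables do not carry over. Pictures are saved under pics/ and viewed, at most 10 in all, crops included, and the job is handed in when it is done.

Besides the shell and the picture viewer there is one more tool, called by a JSON object that holds its "api" and its "payload", one argument or row to a line. step_arm: Moves the arm, as the interface text tells. Shift numbers are shares of 80 mm and turn numbers shares of 2 pi rad, none past 1 either way. Its arguments: {"type":"object","properties":{"series":{"type":"string"}},"required":["series"]}

```bash
mkdir -p pics; cat > h.py <<'E'
import numpy as np, cv2
from scipy.spatial.transform import Rotation as R
from plant import readout, vision, order, models
def extr(p,obs=None):
    if "mount" in p:
        T=np.eye(4); T[:3,:3]=R.from_euler('xyz',obs["tcp_rot"]).as_matrix(); T[:3,3]=obs["tool_pos"]
        return T@np.array(p["mount"])
    M=np.eye(4); M[:3,:3]=cv2.Rodrigues(np.array(p["rvec"],float))[0]; M[:3,3]=np.ravel(p["tvec"])
    return np.linalg.inv(M)
def ray(p,uv):
    f=p["frame"].shape[0]/2/np.tan(np.radians(p["fovy"])/2)
    d=(np.array(uv,float)-[p["cx"],p["cy"]])/f
    u=d.copy()
    for _ in range(30): u=d/(1+p["k1"]*(u@u))
    return np.array([u[0],u[1],1])
def px2w(p,uv,z=None,obs=None):
    C=extr(p,obs); r=ray(p,uv)
    if z is None:
        c,w=np.round(uv).astype(int); dd=p["depth"][w-1:w+2,c-1:c+2]; s=np.median(dd[dd>0]) if (dd>0).any() else np.nan
        return C[:3,:3]@(r*s)+C[:3,3]
    d=C[:3,:3]@r; return C[:3,3]+d*(z-C[2,3])/d[2]
def w2px(p,X,obs=None):
    C=np.linalg.inv(extr(p,obs)); c=C[:3,:3]@np.array(X,float)+C[:3,3]; u=c[:2]/c[2]
    f=p["frame"].shape[0]/2/np.tan(np.radians(p["fovy"])/2)
    return u*(1+p["k1"]*(u@u))*f+[p["cx"],p["cy"]]
def save(p,n): cv2.imwrite("pics/"+n,p["frame"][:,:,::-1])
E
python3 - <<'E'
from h import *
print(readout.get_obs())
for n in ["top","side"]:
    p=vision.capture(n); save(p,n+"1.png")
    print(n,extr(p)[:3,3].round())
    for t in ["teal_block_center","orange_block_center","purple_block_center","lip_mouth"]:
        for d in models.pinpoint(p,t)[:5]: print(t,np.round(d["position"],1),round(d["p"],2),px2w(p,d["position"]).round(1))
E
```

```text
{'time': 0.0, 'joint_positions': array([ 1.02900276e+00,  3.42692968e-01,  1.52504915e+00,  1.79405785e-05,
        1.27538985e+00, -1.46017222e-01]), 'dq': array([ 0.0001351 ,  0.00041177,  0.00026988,  0.00054927,  0.00080691,
       -0.00183869]), 'tau': array([ 2.33612918e-03, -4.31233513e+01, -2.44222963e+01,  7.19628436e-02,
        5.58283541e-02, -1.15244920e-04]), 'tool_pos': array([202.13775353, 484.01682707, 192.7492339 ]), 'tcp_rot': array([-3.14007222e+00, -2.40940592e-04,  2.74581089e+00]), 'contact_force': array([0.06321378, 0.11850147, 0.07103126]), 'moment': array([-0.00246576, -0.00841935, -0.01151063]), 'finger_force': 0.0, 'grip_width': 91.81527122953999}
top [ 318.  192. 1431.]
teal_block_center [317.6 226.1] 0.7 [476.9  73.3  35.5]
teal_block_center [401.5 258.7] 0.61 [ 379.3 -174.2   32.6]
teal_block_center [408.9 199.9] 0.17 [ 554.9 -202.8   34. ]
orange_block_center [407.5 199.5] 0.93 [ 555.9 -198.2   35.1]
purple_block_center [366.3 225.8] 0.68 [477.3 -71.4  34.1]
lip_mouth [150.3 216.1] 0.96 [512.5 577.6   8.3]
lip_mouth [234.1 195.6] 0.64 [573.4 322.2  11.9]
side [-104. -921.  998.]
teal_block_center [308.2 323.3] 0.96 [ 374.6 -201.5   26. ]
teal_block_center [292.2 251.2] 0.89 [470.8  58.   30.7]
orange_block_center [366.1 303.8] 0.85 [ 542.3 -216.5   30.7]
purple_block_center [321.4 281.3] 0.78 [482.9 -87.5  28.1]
lip_mouth [279.3 197.7] 0.97 [576.4 341.2  15. ]
lip_mouth [236.7 169.7] 0.84 [521.1 578.9  12. ]
lip_mouth [321.7 277.4] 0.18 [489.1 -78.3  32.5]
```

View pics/top1.png

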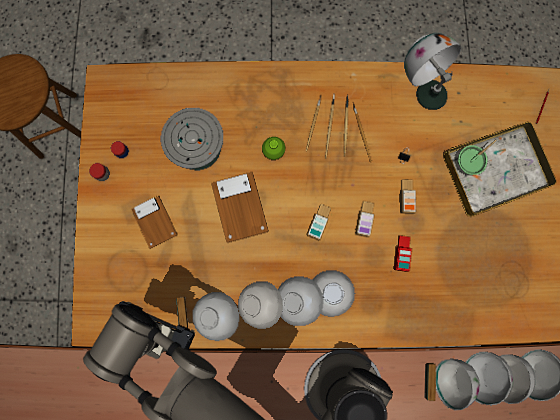

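View pics/side1.png

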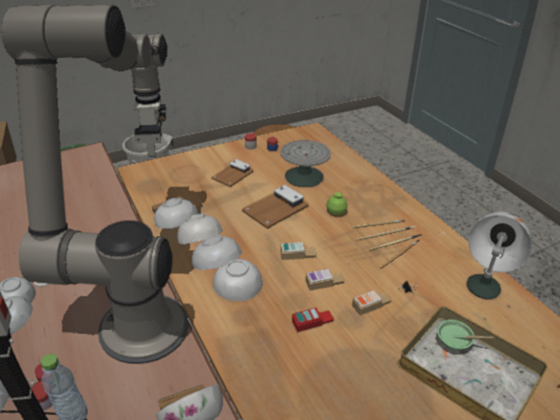

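```bash
python3 - <<'E'
from h import *
p=vision.capture("top"); f=p["frame"]
a=cv2.resize(f[160:260,120:250],None,fx=4,fy=4,interpolation=3)
b=cv2.resize(f[190:270,300:420],None,fx=5,fy=5,interpolation=3)[:400,:280]
b=cv2.resize(f[195:250,295:345],None,fx=5.6,fy=5.6,interpolation=3)
h=np.zeros((400,800,3),np.uint8); h[:,:520]=a; h[:b.shape[0],520:800]=b[:400,:280]
cv2.imwrite("pics/c.png",h[:,:,::-1])
for n,z,uvs in [("teal",33,[[317.6,226.1]]),("tongue",12,[[323,209]]),("restcorners",12,[[212,183],[252,172],[269,232],[227,242]])]:
    for u in uvs: print(n,px2w(p,u,z).round(1))
E
```

```text
teal [477.2  73.1  33. ]
tongue [531.4  54.2  12. ]
restcorners [612.6 389.9  12. ]
restcorners [646.  268.3  12. ]
restcorners [462.5 216.9  12. ]
restcorners [432.9 342.4  12. ]
```

View pics/c.png

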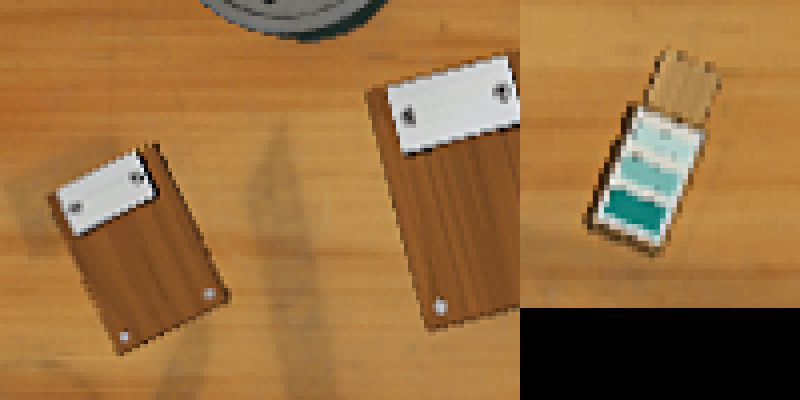

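The wanted block is the pale one with teal strokes at top px (318,226). It could be confused with red (402,254), orange (408,198) and purple (366,222). The large rest is at (240,207); the small one at (155,220) is the decoy. The crop confirms both choices. Moving out over the block.

{"api": "step_arm", "payload": {
  "series": "-1 -1 -0.66 0 0 0 0;-1 -1 -0.66 0 0 0 0;-1 -1 -0.66 0 0 0 0"
}}

```text
time: 0.85
tool_pos: [258.0, 401.5, 193.5]
tcp_rot: [-3.14, 0.001, 2.742]
contact_force: [0.1, -0.4, 0.5]
grip_width: 91.8
finger_force: 0.0
```

{"api": "step_arm", "payload": {
  "series": "-1 -1 -0.66 0 0 0 0;-1 -1 -0.66 0 0 0 0;-1 -1 -0.66 0 0 0 0"
}}

```text
time: 1.15
tool_pos: [311.6, 322.3, 193.6]
tcp_rot: [-3.141, 0.001, 2.741]
contact_force: [-1.0, 0.1, -0.3]
grip_width: 91.7
finger_force: 0.0
```

{"api": "step_arm", "payload": {
  "series": "-1 -1 -0.66 0 0 0 0;-1 -1 -0.66 0 0 0 0;-1 -1 -0.66 0 0 0 0"
}}

```text
time: 1.45
tool_pos: [365.2, 243.0, 193.6]
tcp_rot: [-3.142, 0.002, 2.741]
contact_force: [-0.3, 1.0, 0.8]
grip_width: 91.8
finger_force: 0.0
```

{"api": "step_arm", "payload": {
  "series": "-1 -1 -0.66 0 0 0 0;-1 -1 -0.66 0 0 0 0;-1 -1 -0.66 0 0 0 0"
}}

```text
time: 1.75
tool_pos: [418.7, 163.8, 193.5]
tcp_rot: [3.142, 0.002, 2.741]
contact_force: [-0.7, 0.2, -0.0]
grip_width: 91.7
finger_force: 0.0
```

{"api": "step_arm", "payload": {
  "series": "-1 -0.9 -0.66 0 0 0 0;-1 -0.9 -0.66 0 0 0 0;-1 -0.9 -0.66 0 0 0 0;-1 -0.9 -0.66 0 0 0 0"
}}

```text
time: 2.15
tool_pos: [462.0, 90.7, 193.2]
tcp_rot: [3.141, -0.001, 2.745]
contact_force: [0.3, -0.2, 0.1]
grip_width: 91.9
finger_force: 0.0
```

```bash
cat > look.py <<'E'
from h import *
import sys
o=readout.get_obs(); p=vision.capture("wrist"); save(p,sys.argv[1])
print(o["tool_pos"].round(1),o["tcp_rot"].round(3)); print(np.array(p["mount"]).round(2).tolist())
np.savez("last.npz",frame=p["frame"],depth=p["depth"],T=extr(p,o))
for t in sys.argv[2:]:
    for d in models.pinpoint(p,t)[:3]: print(t,np.round(d["position"],1),round(d["p"],2),px2w(p,d["position"],None,o).round(1))
E
python3 look.py w1.png teal_block_center
```

```text
[462.   90.7 193.2] [ 3.141e+00 -1.000e-03  2.745e+00]
[[-0.0, -0.96, -0.29, 77.82], [1.0, -0.0, 0.0, -0.71], [-0.0, -0.29, 0.96, -190.8], [0.0, 0.0, 0.0, 1.0]]
teal_block_center [274.7 195.8] 0.62 [471.4  74.7  32.5]
```

View pics/w1.png

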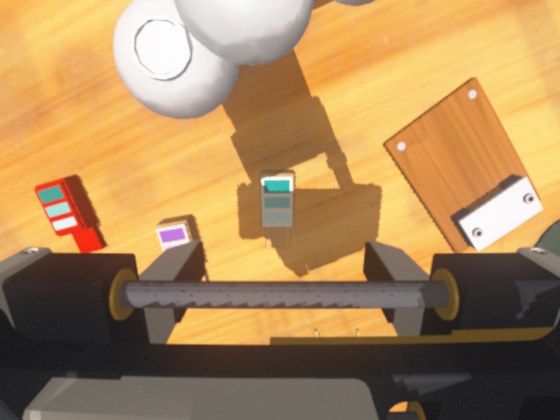

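The wrist picture shows the teal block at about (277,200), nearly square to the jaws, the purple block at (173,235) and the rest's lip at (500,212). I'll measure the block and the rest from depth.

```bash
cat > fit.py <<'E'
from h import *
def cloud(p,o):
    # undistort with OpenCV's own iterations, then back-project depth
    h,w=p["depth"].shape; f=h/2/np.tan(np.radians(p["fovy"])/2)
    v,u=np.mgrid[:h,:w]; K=np.array([[f,0,p["cx"]],[0,f,p["cy"]],[0,0,1]])
    n=cv2.undistortPointsIter(np.stack([u,v],-1).reshape(-1,1,2).astype(np.float64),K,np.array([p["k1"],0,0,0,0.]),None,None,(3,40,1e-8)).reshape(h,w,2)
    X=np.dstack([n,np.ones((h,w))])*p["depth"][...,None]
    C=extr(p,o); W=X@C[:3,:3].T+C[:3,3]; W[p["depth"]<=0]=np.nan
    return W
def rect(W,c,r,zlo,zhi,roi=None):
    m=(np.hypot(W[...,0]-c[0],W[...,1]-c[1])<r)&(W[...,2]>zlo)&(W[...,2]<zhi)
    if roi: k=np.zeros_like(m); k[roi[1]:roi[3],roi[0]:roi[2]]=1; m&=k
    n,l,s,_=cv2.connectedComponentsWithStats(m.astype(np.uint8)); m=l==1+s[1:,4].argmax()
    P=W[m]; (cx,cy),(a,b),t=cv2.minAreaRect(P[:,:2].astype(np.float32))
    print("n",m.sum(),"ctr",round(cx,1),round(cy,1),"size",round(a,1),round(b,1),"ang",round(t,1),"z",np.median(P[:,2]).round(1)); return P
E
python3 - <<'E'
from fit import *
o=readout.get_obs(); p=vision.capture("wrist"); W=cloud(p,o)
print("table z",np.nanmedian(W[240:270,215:250,2]))
print("block");rect(W,(474,73),60,24,42)
print("block+tongue");rect(W,(480,73),80,7,42,(230,150,330,262))
p=vision.capture("top"); W=cloud(p,None)
print("block top");rect(W,(474,73),60,24,42)
print("lip top");rect(W,(605,325),90,30,60);
print("board");P=rect(W,(540,305),130,8,60)
E
```

```text
table z -0.3273697453096247
block
n 1899 ctr 479.8 73.2 size 41.7 70.6 ang 67.9 z 32.6
block+tongue
n 2484 ctr 495.6 66.7 size 42.0 104.7 ang 67.4 z 32.2
block top
n 51 ctr 450.9 77.5 size 27.1 16.3 ang 70.8 z 31.1
lip top
n 548 ctr 597.3 323.0 size 53.1 94.4 ang 15.9 z 37.3
board
n 2440 ctr 539.8 307.6 size 187.7 132.2 ang 15.2 z 13.3
```

{"api": "step_arm", "payload": {
  "series": "-1 -0.29 -0.115 1 0 0 0.001;-1 -0.29 -0.115 1 0 0 0.001;-1 -0.29 -0.115 1 0 0 0.001"
}}

```text
time: 2.65
tool_pos: [477.5, 72.7, 110.0]
tcp_rot: [-3.139, -0.007, 2.74]
contact_force: [-1.1, 0.3, 0.4]
grip_width: 92.2
finger_force: 0.0
```

```bash
python3 - <<'E'
from fit import *
o=readout.get_obs(); print(o["tool_pos"],o["tcp_rot"]); p=vision.capture("wrist"); W=cloud(p,o)
print("block+tongue");rect(W,(480,73),80,7,42)
E
```

```text
[477.49008233  72.71520676 110.03904085] [-3.13871816 -0.00718328  2.73993377]
block+tongue
n 4111 ctr 496.0 66.7 size 41.9 105.8 ang 68.0 z 32.3
```

{"api": "step_arm", "payload": {
  "series": "-1 -0.02 0 1 0 0 -0.002;-1 -0.02 0 1 0 0 -0.002;-1 -0.02 0 1 0 0 -0.002;-1 -0.02 0 1 0 0 -0.002"
}}

```text
time: 3.1
tool_pos: [482.7, 72.3, 35.3]
tcp_rot: [3.141, 0.002, 2.753]
contact_force: [-0.9, -0.4, 0.6]
grip_width: 91.4
finger_force: 0.0
```

{"api": "step_arm", "payload": {
  "series": "-1 0 0 0.31 0 0 0;-1 0 0 0.31 0 0 0;-1 0 0 0.31 0 0 0;-1 0 0 0.31 0 0 0"
}}

```text
time: 3.5
tool_pos: [482.9, 71.8, 10.5]
tcp_rot: [3.14, 0.003, 2.752]
contact_force: [-0.4, -0.7, -0.0]
grip_width: 91.7
finger_force: 0.0
```

{"api": "step_arm", "payload": {
  "series": "-1 0.04 0 0.07 0 0 0;-1 0.04 0 0.07 0 0 0;1 0.04 0 0.07 0 0 0;1 0.04 0 0.07 0 0 0;1 0.04 0 0.07 0 0 0;1 0.04 0 0.07 0 0 0;1 0.04 0 0.07 0 0 0;1 0.04 0 0.07 0 0 0;1 0.04 0 0.07 0 0 0;1 0.04 0 0.07 0 0 0"
}}

```text
time: 4.5
tool_pos: [478.7, 72.9, 3.0]
tcp_rot: [3.142, -0.0, 2.752]
contact_force: [-0.9, -0.1, 0.6]
grip_width: 32.6
finger_force: 0.0
```

```bash
python3 - <<'E'
from fit import *
o=readout.get_obs(); print(o["tool_pos"],o["grip_width"],o["finger_force"]); p=vision.capture("wrist"); save(p,"w2.png");W=cloud(p,o)
rect(W,(480,73),80,7,42)
print(readout.get_obs()["grip_width"])
E
```

```text
[478.67713459  72.87565456   3.01096004] 32.584015927821575 0.0
n 6301 ctr 470.8 75.8 size 50.7 53.1 ang 68.4 z 32.6
28.503401155378523
```

View pics/w2.png

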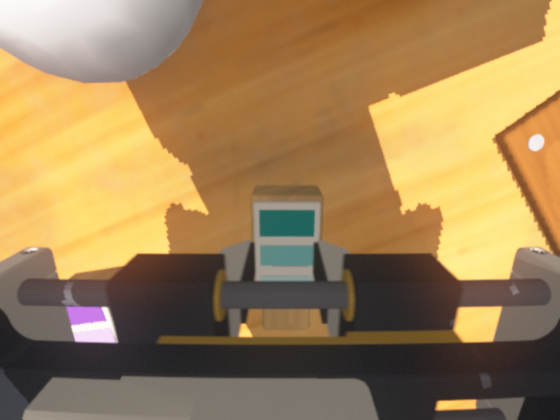

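The block sits between the fingers at (287,235), but they don't appear to have finished closing. I'll keep closing.

{"api": "step_arm", "payload": {
  "series": "1 0 0 0 0 0 0;1 0 0 0 0 0 0;1 0 0 0 0 0 0;1 0 0 0 0 0 0"
}}

```text
time: 4.95
tool_pos: [478.7, 72.9, 3.0]
tcp_rot: [3.142, -0.0, 2.752]
contact_force: [-0.1, 0.2, -0.5]
grip_width: 0.8
finger_force: 0.0
```

```bash
python3 - <<'E'
from fit import *
o=readout.get_obs(); p=vision.capture("wrist"); W=cloud(p,o)
q=vision.capture("side"); s=cv2.resize(q["frame"][200:340,230:380],None,fx=2.8,fy=2.8,interpolation=3)
h=np.zeros((420,420+380,3),np.uint8); h[:,:380]=p["frame"][:,90:470]; h[:392,380:800]=s
cv2.imwrite("pics/w3.png",h[:,:,::-1])
print(o["grip_width"],o["finger_force"], o["joint_positions"])
for u in [(235,270),(287,215),(287,320),(335,270),(287,295)]: print(u,W[u[1],u[0]].round(1))
E
```

```text
0.8223634379349053 0.0 [-7.40999261e-03  5.19513608e-01  1.86530417e+00  1.20437994e-04
  7.56764526e-01 -1.18873995e+00]
(235, 270) [439.8  73.3 117.6]
(287, 215) [456.6  83.3  33.5]
(287, 320) [486.2  70.6  82. ]
(335, 270) [451.   99.3 116.7]
(287, 295) [452.   84.1 119. ]
```

View pics/w3.png

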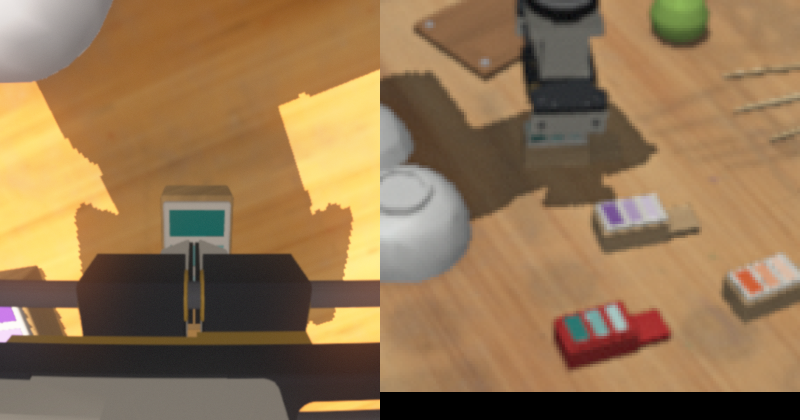

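The fingers have shut right over the block at (285,245) without touching it. I'll check the fingertips' depth.

```bash
python3 - <<'E'
from fit import *
o=readout.get_obs(); p=vision.capture("wrist"); W=cloud(p,o)
print(o["tool_pos"],o["contact_force"],o["moment"], w2px(p,o["tool_pos"],o))
for r in range(225,340,8): print(r,[(W[r,c].round(0).tolist()) for c in (279,285,291)])
print("table",np.nanmedian(W[100:160,200:300,2]),"blocktop",W[215:230,270:300,2].mean())
q=vision.capture("side"); V=cloud(q,None); 
for t in [(430,83),(470,75)]: print(w2px(q,[*t,33]))
m=(np.hypot(V[...,0]-478,V[...,1]-73)<110)&(V[...,2]>-20)&(V[...,2]<150)
rr,cc=np.nonzero(m)
for r in range(rr.min(),rr.max(),4):
    print(r,[V[r,c].round(0).tolist() for c in (288,298,305)])
E
```

```text
[478.69636443  72.89205832   3.01273159] [-0.87754956 -0.13594959  0.03067914] [-0.00392065  0.001093    0.01196574] [284.60793447 235.00716007]
225 [[461.0, 77.0, 32.0], [462.0, 80.0, 33.0], [463.0, 83.0, 34.0]]
233 [[465.0, 75.0, 32.0], [466.0, 78.0, 33.0], [468.0, 81.0, 33.0]]
241 [[469.0, 74.0, 36.0], [471.0, 76.0, 33.0], [470.0, 80.0, 38.0]]
249 [[469.0, 74.0, 46.0], [470.0, 76.0, 45.0], [470.0, 80.0, 49.0]]
257 [[469.0, 74.0, 55.0], [470.0, 76.0, 55.0], [470.0, 80.0, 58.0]]
265 [[469.0, 74.0, 63.0], [470.0, 76.0, 63.0], [470.0, 79.0, 66.0]]
273 [[469.0, 74.0, 71.0], [471.0, 76.0, 70.0], [448.0, 87.0, 116.0]]
281 [[469.0, 74.0, 78.0], [470.0, 76.0, 78.0], [448.0, 87.0, 119.0]]
289 [[450.0, 82.0, 117.0], [451.0, 84.0, 118.0], [450.0, 86.0, 120.0]]
297 [[452.0, 82.0, 119.0], [452.0, 83.0, 119.0], [451.0, 86.0, 122.0]]
305 [[454.0, 81.0, 119.0], [455.0, 82.0, 119.0], [453.0, 85.0, 123.0]]
313 [[481.0, 69.0, 83.0], [483.0, 71.0, 82.0], [455.0, 84.0, 123.0]]
321 [[485.0, 67.0, 82.0], [486.0, 70.0, 82.0], [459.0, 82.0, 120.0]]
329 [[541.0, 43.0, 12.0], [544.0, 47.0, 11.0], [472.0, 77.
[... 931 characters left out ...]
0], [462.0, -22.0, 142.0]]
242 [[421.0, -3.0, 129.0], [446.0, -13.0, 127.0], [469.0, -13.0, 119.0]]
246 [[424.0, 3.0, 109.0], [449.0, -9.0, 109.0], [466.0, -19.0, 110.0]]
250 [[460.0, 65.0, 34.0], [485.0, 50.0, 36.0], [519.0, 65.0, 12.0]]
254 [[458.0, 60.0, 23.0], [487.0, 51.0, 19.0], [511.0, 51.0, 10.0]]
258 [[458.0, 58.0, 9.0], [487.0, 50.0, 4.0], [505.0, 39.0, 5.0]]
262 [[453.0, 49.0, 3.0], [480.0, 38.0, 1.0], [500.0, 30.0, -1.0]]
266 [[447.0, 38.0, -2.0], [469.0, 18.0, 5.0], [488.0, 11.0, 3.0]]
270 [[436.0, 19.0, 2.0], [460.0, 2.0, 6.0], [480.0, -4.0, 3.0]]
274 [[429.0, 6.0, 0.0], [454.0, -9.0, 2.0], [472.0, -19.0, 3.0]]
278 [[422.0, -9.0, 0.0], [448.0, -21.0, -1.0], [464.0, -32.0, 2.0]]
```

The side view puts the gripper body about 33 mm higher than the reported TCP height implies. I'll lift and measure where the fingertips end.

{"api": "step_arm", "payload": {
  "series": "1 0 0 -0.75 0 0 0;1 0 0 -0.75 0 0 0;1 0 0 -0.75 0 0 0;1 0 0 -0.75 0 0 0"
}}

```text
time: 5.55
tool_pos: [478.2, 72.9, 62.6]
tcp_rot: [-3.142, -0.0, 2.752]
contact_force: [0.0, 0.1, -1.3]
grip_width: 0.3
finger_force: 0.0
```

```bash
python3 - <<'E'
from fit import *
o=readout.get_obs(); p=vision.capture("wrist"); W=cloud(p,o)
print(o["tool_pos"],o["tcp_rot"],w2px(p,o["tool_pos"],o))
Rm=R.from_euler('xyz',o["tcp_rot"]).as_matrix(); T=(W-o["tool_pos"])@Rm
for r in range(215,290,4): print(r,"tool",T[r,285].round(0).tolist(),"world",W[r,285].round(0).tolist())
rect(W,(480,73),80,20,36)
q=vision.capture("side"); V=cloud(q,None)
m=(np.hypot(V[...,0]-478,V[...,1]-73)<13)&(V[...,2]>36)&(V[...,2]<130); print("side: near-axis lowest",np.percentile(V[m][:,2],[0,2,10,50]) if m.any() else None, m.sum())
m=(np.hypot(V[...,0]-478,V[...,1]-73)<120)&(V[...,2]>42); print("lowest any",np.sort(V[m][:,2])[:10].round(0))
cv2.imwrite("pics/w4.png",np.hstack([p["frame"][170:330,200:370],cv2.resize(q["frame"][190:280,260:340],(142,160))])[:,:,::-1].repeat(2,0).repeat(2,1))
E
```

```text
[478.24944535  72.87756046  62.58317022] [-3.14155873e+00 -3.20605694e-04  2.75206497e+00] [284.60768327 235.00700947]
215 tool [4.0, 0.0, 30.0] world [474.0, 75.0, 33.0]
219 tool [1.0, 0.0, 30.0] world [478.0, 74.0, 32.0]
223 tool [-2.0, 0.0, 29.0] world [480.0, 72.0, 33.0]
227 tool [-5.0, 0.0, 30.0] world [483.0, 71.0, 33.0]
231 tool [-9.0, 0.0, 30.0] world [486.0, 70.0, 33.0]
235 tool [-12.0, 0.0, 30.0] world [490.0, 69.0, 32.0]
239 tool [-16.0, 0.0, 30.0] world [493.0, 67.0, 33.0]
243 tool [9.0, 0.0, -34.0] world [470.0, 76.0, 97.0]
247 tool [10.0, 0.0, -41.0] world [469.0, 77.0, 104.0]
251 tool [9.0, 0.0, -44.0] world [470.0, 76.0, 107.0]
255 tool [9.0, 0.0, -49.0] world [470.0, 76.0, 111.0]
259 tool [9.0, -0.0, -54.0] world [470.0, 76.0, 116.0]
263 tool [9.0, -0.0, -58.0] world [470.0, 76.0, 121.0]
267 tool [9.0, -0.0, -62.0] world [470.0, 76.0, 124.0]
271 tool [10.0, -0.0, -67.0] world [469.0, 76.0, 129.0]
275 tool [9.0, -0.0, -70.0] world [470.0, 76.0, 132.0]
279 tool [10.0, -0.0, -74.0] world [469.0, 76.0, 137.0]
283 tool [31.0, -0.0, -112.0] world [450.0, 84.0, 175.0]
287 tool [31.0, -0.0, -114.0] world [450.0, 84.0, 177.0]
n 3661 ctr 474.5 75.6 size 42.1 59.3 ang 67.2 z 32.6
side: near-axis lowest [36.14971813 36.17565774 36.2794162  37.32830702] 6
lowest any [ 43. 160. 162. 162. 162. 162. 162. 162. 163. 163.]
```

View pics/w4.png

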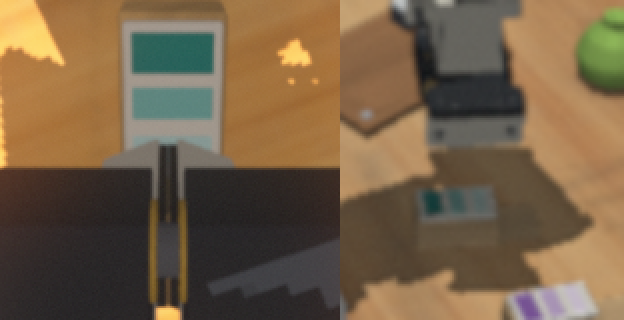

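The fingertips (picture (165,145), just above the block) really end about 33 mm short of the reported TCP. I'll allow for that by descending to a reported z of about -28, with the jaws open.

{"api": "step_arm", "payload": {
  "series": "-1 0 0 0 0 0 0;-1 0 0 0 0 0 0;-1 0 0 0 0 0 0;-1 0 0 0 0 0 0;-1 0 0 0 0 0 0;-1 0 0 0 0 0 0;-1 0 0 0 0 0 0;-1 0 0 0 0 0 0;-1 0 0 0 0 0 0;-1 0 0 0 0 0 0;-1 0 0 0 0 0 0;-1 0 0 0 0 0 0"
}}

```text
time: 6.85
tool_pos: [478.7, 72.9, 63.0]
tcp_rot: [3.142, -0.0, 2.752]
contact_force: [0.3, -0.0, -0.1]
grip_width: 90.0
finger_force: 0.0
```

{"api": "step_arm", "payload": {
  "series": "-1 0 0 0.8 0 0 0;-1 0 0 0.8 0 0 0;-1 0 0 0.8 0 0 0;-1 0 0 0.8 0 0 0"
}}

```text
time: 7.25
tool_pos: [479.1, 72.9, -0.6]
tcp_rot: [3.141, 0.0, 2.752]
contact_force: [0.4, 0.9, -0.1]
grip_width: 91.7
finger_force: 0.0
```

{"api": "step_arm", "payload": {
  "series": "-1 0 0 0.2 0 0 0;-1 0 0 0.2 0 0 0;-1 0 0 0.34 0 0 0;-1 0 0 0.34 0 0 0;1 0 0 0.34 0 0 0;1 0 0 0.34 0 0 0;1 0 0 0.34 0 0 0;1 0 0 0.34 0 0 0;1 0 0 0.34 0 0 0;1 0 0 0.34 0 0 0;1 0 0 0.34 0 0 0;1 0 0 0.34 0 0 0;1 0 0 0.34 0 0 0;1 0 0 0.34 0 0 0"
}}

```text
time: 8.65
tool_pos: [478.8, 72.9, -28.1]
tcp_rot: [3.141, 0.0, 2.752]
contact_force: [-0.3, -0.5, 0.8]
grip_width: 41.7
finger_force: 30.0
```

{"api": "step_arm", "payload": {
  "series": "1 0 0 -0.3 0 0 0;1 0 0 -1 0 0 0;1 0 0 -1 0 0 0;1 0 0 -1 0 0 0"
}}

```text
time: 9.05
tool_pos: [479.6, 72.9, 53.0]
tcp_rot: [3.14, 0.003, 2.752]
contact_force: [-0.2, 0.1, -1.8]
grip_width: 41.7
finger_force: 30.0
```

{"api": "step_arm", "payload": {
  "series": "1 0.3 0.87 0 0 0 0;1 0.3 0.87 0 0 0 0;1 0.3 0.87 0 0 0 0"
}}

```text
time: 9.35
tool_pos: [481.7, 148.6, 50.0]
tcp_rot: [-3.141, -0.003, 2.755]
contact_force: [0.7, 0.3, -2.2]
grip_width: 42.2
finger_force: 30.0
```

{"api": "step_arm", "payload": {
  "series": "1 0.3 0.87 0 0 0 0;1 0.3 0.87 0 0 0 0;1 0.3 0.87 0 0 0 0"
}}

```text
time: 9.65
tool_pos: [486.2, 221.6, 50.1]
tcp_rot: [-3.141, -0.002, 2.755]
contact_force: [-0.3, -1.2, -1.8]
grip_width: 41.9
finger_force: 30.0
```

{"api": "step_arm", "payload": {
  "series": "1 0.3 0.87 0 0 0 -0.104;1 0.3 0.87 0 0 0 -0.104;1 0.3 0.87 0 0 0 -0.104;1 0.3 0.87 0 0 0 -0.104;1 0.3 0.87 0 0 0 -0.104;1 0.3 0.87 0 0 0 -0.104;1 0.3 0.87 0 0 0 -0.104"
}}

```text
time: 10.35
tool_pos: [491.0, 292.2, 50.9]
tcp_rot: [-3.141, -0.002, -2.88]
contact_force: [0.0, -0.3, -1.2]
grip_width: 42.1
finger_force: 30.0
```

```bash
python3 - <<'E'
from fit import *
o=readout.get_obs(); p=vision.capture("wrist"); W=cloud(p,o); save(p,"w5.png")
print(o["tool_pos"],o["tcp_rot"],o["grip_width"],o["finger_force"])
np.save("W5.npy",W)
for d in models.pinpoint(p,"lip_mouth")[:3]: print(d, px2w(p,d["position"],12,o))
q=vision.capture("top");V=cloud(q,None)
for d in models.pinpoint(q,"lip_mouth")[:3]: print(d, px2w(q,d["position"],12))
E
```

```text
[491.00164425 292.2029356   50.89477024] [-3.14115559e+00 -1.86213513e-03 -2.88014197e+00] 42.093307190247806 29.990770518779755
{'position': [233.3, 196.4], 'p': 0.92} [570.93433884 324.60691394  12.        ]
{'position': [149.3, 216.9], 'p': 0.81} [509.52906781 579.61526894  12.        ]
```

View pics/w5.png

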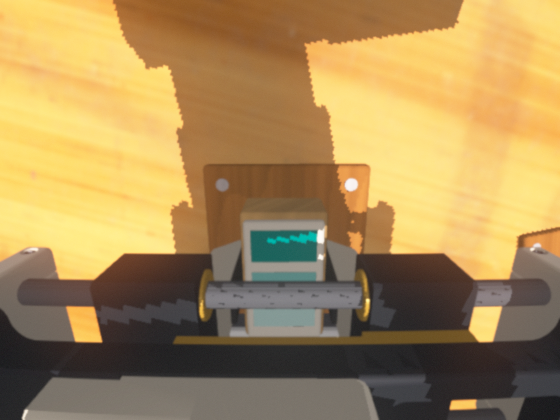

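The held block sits at (285,250), square over the board (cols 205–369, rows 165–250). I'll measure the board's edges and the block in the tool frame.

```bash
cat > m.py <<'E'
from fit import *
o=readout.get_obs(); p=vision.capture("wrist"); W=cloud(p,o)
Rm=R.from_euler('xyz',o["tcp_rot"]).as_matrix(); T=(W-o["tool_pos"])@Rm
print(o["tool_pos"].round(1),o["tcp_rot"].round(3))
def line(xs,ys): a,b=np.polyfit(xs,ys,1); return round(np.degrees(np.arctan(a)),2),a,b
z=W[...,2]; bd=(z>6)&(z<18)
L,Rr,F=[],[],[]
for r in range(178,250,3):
    c=np.nonzero(bd[r,150:430])[0]+150
    if len(c)>5: L.append(T[r,c.min()][:2]); Rr.append(T[r,c.max()][:2])
for c in range(230,350,4):
    r=np.nonzero(bd[120:235,c])[0]+120
    if len(r)>3: F.append(T[r.min(),c][:2])
L,Rr,F=map(np.array,(L,Rr,F))
for n,a in (("L",L),("R",Rr)):
    k=np.abs(a[:,1]-np.median(a[:,1]))<3; print(n,"angle",line(a[k,0],a[k,1])[0],"tool y",np.median(a[k,1]).round(1),k.sum())
k=np.abs(F[:,0]-np.median(F[:,0]))<3; print("F angle(vs y)",line(F[k,1],F[k,0])[0],"tool x",np.median(F[k,0]).round(1))
print("board z",np.median(z[180:195,240:330]).round(1))
bl=(T[...,2]>-45)&(T[...,2]<10); bl[:195]=0; bl[:,:225]=0; bl[:,345:]=0
B=T[205:238,246:324].reshape(-1,3); print("block top tool z",np.nanmedian(B[:,2]).round(1))
l,rr=[],[]
zt=np.nanmedian(B[:,2]); tb=np.abs(T[...,2]-zt)<6
for r in range(213,238,3):
    c=np.nonzero(tb[r,200:370])[0]+200
    if len(c)>5: l.append(T[r,c.min()][:2]); rr.append(T[r,c.max()][:2])
l,rr=np.array(l),np.array(rr); print("blk L",line(l[:,0],l[:,1])[0],np.median(l[:,1]).round(1),"R",line(rr[:,0],rr[:,1])[0],np.median(rr[:,1]).round(1))
f=[T[195+np.nonzero(tb[195:238,c])[0].min(),c] for c in range(255,318,4)]; print("blk rear top x",np.median(np.array(f)[:,0]).round(1))
# bottom-rear edge of the block seen through its rear face
E
python3 m.py
```

```text
[491.3 293.   51.6] [-3.142 -0.    -2.879]
L angle -0.14 tool y -63.6 24
R angle 0.41 tool y 64.9 24
F angle(vs y) 0.06 tool x 41.9
board z nan
block top tool z -59.2
blk L 1.56 -21.4 R 0.16 19.7
blk rear top x 34.5
```

{"api": "step_arm", "payload": {
  "series": "1 0 0.015 0.4 0 0 0;1 0 0.015 0.77 0 0 0;1 0 0.015 0.77 0 0 0;1 0 0.015 0.77 0 0 0"
}}

```text
time: 11.0
tool_pos: [491.1, 294.6, -9.5]
tcp_rot: [-3.142, -0.001, -2.878]
contact_force: [0.5, 0.0, -1.3]
grip_width: 41.8
finger_force: 30.0
```

{"api": "step_arm", "payload": {
  "series": "1 0 0 0.03 0 0 0;1 0 0 0.03 0 0 0"
}}

```text
time: 11.2
tool_pos: [491.9, 294.9, -10.9]
tcp_rot: [3.141, 0.002, -2.878]
contact_force: [-0.8, 0.2, -1.4]
grip_width: 41.5
finger_force: 30.0
```

{"api": "step_arm", "payload": {
  "series": "1 0 0 0.03 0 0 0;1 0 0 0.03 0 0 0;1 0 0 0.03 0 0 0"
}}

```text
time: 11.5
tool_pos: [491.2, 294.6, -14.3]
tcp_rot: [3.141, 0.0, -2.878]
contact_force: [0.8, 0.0, -1.8]
grip_width: 42.1
finger_force: 30.0
```

{"api": "step_arm", "payload": {
  "series": "1 0 0 0.02 0 0 0;1 0 0 0.02 0 0 0;1 0 0 0.02 0 0 0"
}}

```text
time: 11.8
tool_pos: [491.2, 294.6, -16.1]
tcp_rot: [3.141, 0.0, -2.878]
contact_force: [0.2, 0.2, -0.7]
grip_width: 41.6
finger_force: 30.0
```

{"api": "step_arm", "payload": {
  "series": "1 0 0 0.01 0 0 0;1 0 0 0.01 0 0 0;1 0 0 0.01 0 0 0"
}}

```text
time: 12.1
tool_pos: [491.2, 294.6, -16.1]
tcp_rot: [3.141, 0.001, -2.878]
contact_force: [-1.7, -0.1, 6.1]
grip_width: 41.5
finger_force: 30.0
```

It's flat on the board, with a light press. Now sliding it in towards the lip.

{"api": "step_arm", "payload": {
  "series": "1 -0.1 0 0 0 0 0;1 -0.2 0 0 0 0 0;1 -0.3 0 0 0 0 0;1 -0.3 0 0 0 0 0"
}}

```text
time: 12.5
tool_pos: [515.3, 301.2, -16.1]
tcp_rot: [3.141, 0.002, -2.878]
contact_force: [0.6, 0.9, 6.3]
grip_width: 42.1
finger_force: 30.0
```

{"api": "step_arm", "payload": {
  "series": "1 -0.1 0 0 0 0 0;1 -0.2 0 0 0 0 0;1 -0.25 0 0 0 0 0;1 -0.25 0 0 0 0 0"
}}

```text
time: 12.9
tool_pos: [533.4, 306.1, -16.1]
tcp_rot: [3.141, -0.0, -2.878]
contact_force: [-3.4, -1.3, 8.0]
grip_width: 41.7
finger_force: 30.0
```

{"api": "step_arm", "payload": {
  "series": "1 -0.03 0 0 0 0 0;1 -0.06 0 0 0 0 0;1 -0.08 0 0 0 0 0;1 -0.08 0 0 0 0 0"
}}

```text
time: 13.3
tool_pos: [538.8, 307.6, -16.1]
tcp_rot: [3.142, -0.001, -2.877]
contact_force: [-5.6, -2.0, 8.4]
grip_width: 41.3
finger_force: 30.0
```

{"api": "step_arm", "payload": {
  "series": "1 -0.015 0 0 0 0 0;1 -0.03 0 0 0 0 0;1 -0.03 0 0 0 0 0"
}}

```text
time: 13.6
tool_pos: [541.0, 308.2, -16.1]
tcp_rot: [3.142, -0.002, -2.877]
contact_force: [-5.5, -1.9, 9.7]
grip_width: 41.7
finger_force: 30.0
```

{"api": "step_arm", "payload": {
  "series": "1 -0.015 0 0 0 0 0;1 -0.03 0 0 0 0 0;1 -0.03 0 0 0 0 0"
}}

```text
time: 13.9
tool_pos: [541.2, 308.3, -16.1]
tcp_rot: [-3.141, -0.006, -2.877]
contact_force: [-12.8, -3.2, 13.5]
grip_width: 41.7
finger_force: 30.0
```

{"api": "step_arm", "payload": {
  "series": "1 -0.01 0 0 0 0 0;1 -0.02 0 0 0 0 0;1 -0.02 0 0 0 0 0"
}}

```text
time: 14.2
tool_pos: [541.2, 308.3, -16.2]
tcp_rot: [-3.141, -0.009, -2.877]
contact_force: [-17.2, -5.2, 17.2]
grip_width: 41.8
finger_force: 30.0
```

The block stopped against the lip. Easing off the push and releasing.

{"api": "step_arm", "payload": {
  "series": "1 0.03 0 0 0 0 0;1 0.03 0 0 0 0 0;-1 0.03 0 0 0 0 0;-1 0.03 0 0 0 0 0;-1 0.03 0 0 0 0 0;-1 0.03 0 0 0 0 0;-1 0.03 0 0 0 0 0;-1 0.03 0 0 0 0 0;-1 0.03 0 0 0 0 0;-1 0.03 0 0 0 0 0;-1 0.03 0 0 0 0 0"
}}

```text
time: 15.3
tool_pos: [543.6, 308.7, -17.0]
tcp_rot: [3.142, 0.0, -2.878]
contact_force: [-0.2, -0.8, 0.6]
grip_width: 91.8
finger_force: 0.0
```

{"api": "step_arm", "payload": {
  "series": "-1 0 0 -0.3 0 0 0;-1 0 0 -1 0 0 0;-1 0 0 -1 0 0 0;-1 0 0 -1 0 0 0"
}}

```text
time: 15.7
tool_pos: [544.8, 309.3, 65.1]
tcp_rot: [3.141, 0.004, -2.878]
contact_force: [-0.6, -0.5, -0.8]
grip_width: 91.8
finger_force: 0.0
```

{"api": "step_arm", "payload": {
  "series": "-1 0.8 0 -1 0 0 0;-1 0.8 0 -1 0 0 0;-1 0.8 0 -1 0 0 0;-1 0.8 0 -1 0 0 0"
}}

```text
time: 16.1
tool_pos: [481.3, 292.0, 142.9]
tcp_rot: [3.142, 0.0, -2.877]
contact_force: [0.3, 0.1, -0.3]
grip_width: 92.2
finger_force: 0.0
```

```bash
python3 - <<'E'
from fit import *
o=readout.get_obs(); p=vision.capture("wrist"); W=cloud(p,o)
print(o["tool_pos"],o["tcp_rot"])
q=vision.capture("top"); h=np.zeros((420,800,3),np.uint8); h[:,:480]=p["frame"][:,40:520]; h[:400,480:]=cv2.resize(q["frame"][150:250,195:275],(320,400),interpolation=3)
cv2.imwrite("pics/f.png",h[:,:,::-1])
# rest frame from board yaw: x axis = -tool x
Rm=R.from_euler('xyz',o["tcp_rot"]).as_matrix(); T=(W-o["tool_pos"])@Rm
z=W[...,2]
print("block");rect(W,(541,308),60,41,49); 
for c in (-15,-8,0,8,15):
    k=(np.abs(T[...,1]-c)<1.2)&(z>8)&(z<60); P=T[k]; zz=z[k]; i=np.argsort(-P[:,0])
    print(c,[(round(P[j,0]),round(zz[j])) for j in i[::max(1,len(i)//45)]])
E
```

```text
[481.32412804 291.98052796 142.90407563] [ 3.14153855e+00  2.81716453e-04 -2.87737758e+00]
block
n 2011 ctr 541.5 307.4 size 63.3 37.9 ang 15.1 z 44.9
-15 [(173, 43), (171, 43), (31, 12), (28, 12), (26, 12), (23, 12), (20, 12), (16, 13), (13, 12), (10, 12), (7, 13), (3, 12), (0, 13), (-3, 13), (-7, 11), (-10, 12), (-14, 12), (-17, 12), (-21, 12), (-24, 12), (-27, 24), (-28, 29), (-28, 15), (-28, 34), (-30, 39), (-31, 41), (-35, 46), (-38, 46), (-41, 46), (-45, 46), (-48, 46), (-51, 45), (-53, 44), (-56, 46), (-58, 45), (-61, 45), (-63, 46), (-65, 45), (-67, 46), (-70, 45), (-74, 45), (-77, 46), (-81, 45), (-84, 46), (-88, 45), (-92, 44), (-135, 38), (-139, 38), (-143, 38), (-148, 37)]
-8 [(172, 46), (170, 43), (170, 43), (169, 42), (31, 9), (27, 12), (24, 11), (19, 12), (16, 12), (12, 12), (8, 11), (4, 12), (1, 11), (-2, 14), (-5, 12), (-7, 11), (-10, 13), (-13, 11), (-15, 11), (-19, 11), (-21, 11), (-24, 12), (-28, 32), (-28, 18), (-28, 14), (-30, 40), (-31, 44), (-35, 45), (-39, 44), (-43, 46), (-46, 45), (-51, 45), (-55, 44), (-58, 45), (-63, 44), (-66, 46), (-70, 45), (-75, 44), 
[... 1034 characters left out ...]
46), (-63, 46), (-66, 45), (-69, 45), (-72, 44), (-74, 44), (-77, 45), (-79, 45), (-83, 46), (-87, 45), (-90, 45), (-135, 38), (-141, 39), (-144, 38)]
15 [(170, 50), (169, 50), (168, 47), (168, 39), (167, 35), (167, 27), (32, 9), (28, 12), (25, 12), (21, 12), (17, 12), (13, 12), (11, 11), (7, 11), (5, 11), (2, 11), (0, 12), (-3, 13), (-6, 12), (-9, 12), (-12, 11), (-16, 11), (-20, 11), (-24, 12), (-28, 13), (-28, 15), (-28, 25), (-30, 40), (-31, 39), (-32, 44), (-35, 45), (-37, 45), (-40, 44), (-43, 45), (-45, 45), (-48, 44), (-51, 45), (-53, 44), (-57, 45), (-61, 46), (-65, 45), (-70, 44), (-74, 45), (-77, 45), (-82, 45), (-86, 45), (-90, 45), (-133, 38), (-139, 38), (-144, 37), (-148, 38)]
```

View pics/f.png

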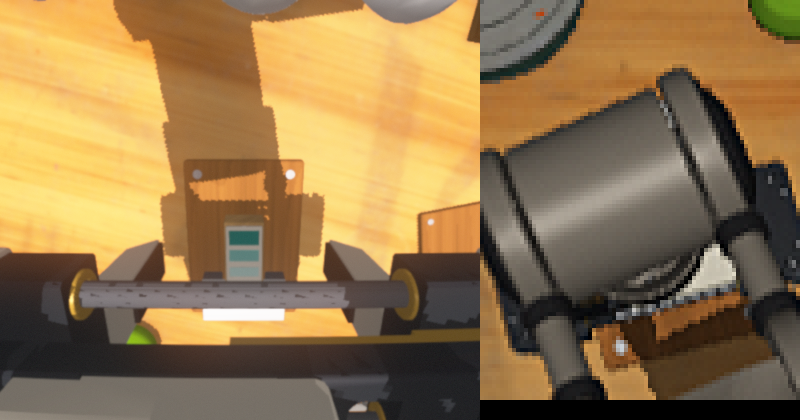

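The block is flat with its top at 45 mm, and its rear is 60 mm from the board's front edge, as it should be at home. One closer look at the shoulder seam from further forward.

{"api": "step_arm", "payload": {
  "series": "-1 -1 0 -0.5 0 0 0;-1 -1 0 -0.5 0 0 0;-1 -1 0 -0.5 0 0 0;-1 -1 0 -0.5 0 0 0"
}}

```text
time: 16.6
tool_pos: [559.1, 312.5, 180.4]
tcp_rot: [-3.141, -0.004, -2.878]
contact_force: [-0.6, -0.2, -0.4]
grip_width: 91.3
finger_force: 0.0
```

{"api": "step_arm", "payload": {
  "series": "-1 -1 0 0 0 0 0;-1 -1 0 0 0 0 0;-1 -1 0 0 0 0 0;-1 -1 0 0 0 0 0"
}}

```text
time: 17.0
tool_pos: [635.1, 333.4, 180.4]
tcp_rot: [-3.141, -0.005, -2.878]
contact_force: [-0.2, 0.6, -0.4]
grip_width: 91.6
finger_force: 0.0
```

```bash
python3 - <<'E'
from fit import *
o=readout.get_obs(); p=vision.capture("wrist"); W=cloud(p,o)
print(o["tool_pos"])
c=w2px(p,[575,317,40],o).astype(int); print(c)
x,y=max(c[0]-70,0),max(c[1]-60,0); cv2.imwrite("pics/g.png",cv2.resize(p["frame"][y:y+110,x:x+140],None,fx=5,fy=5,interpolation=3)[:,:,::-1])
Rm=R.from_euler('xyz',o["tcp_rot"]).as_matrix(); T=(W-o["tool_pos"])@Rm; z=W[...,2]
for s in (-12,0,12):
    k=(np.abs(T[...,1]-s)<1)&(z>8)&(z<60); P=T[k]; zz=z[k]; i=np.argsort(-P[:,0]); P=P[i];zz=zz[i]
    b=P[:,0][zz>41]; l=P[:,0][(zz>34)&(zz<41)]; bo=P[:,0][(zz<15)]
    print(s,"board",bo.max().round(1),"block",b.max().round(1),b.min().round(1),"lip",l.max().round(1) if len(l) else None,l.min().round(1) if len(l) else None)
E
```

```text
[635.0827331  333.37408813 180.36059478]
[284 131]
-12 board 190.7 block 127.8 64.1 lip 130.1 9.5
0 board 190.5 block 127.5 64.1 lip 130.2 9.2
12 board 190.0 block 127.5 64.1 lip 130.0 9.3
```

View pics/g.png

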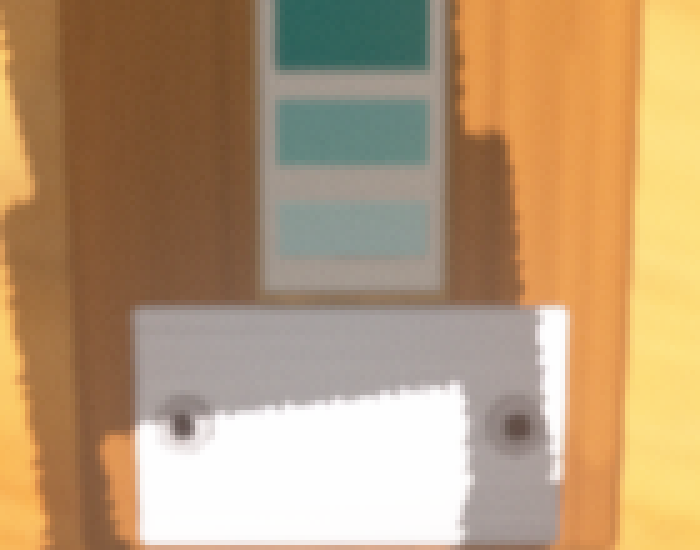

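The tile's edge at row 290 and the block's wooden rim end right at the lip's front edge (row 305), with no gap showing. The gripper is clear, so I'm handing in.

```bash
python3 -c "
from plant import order
print(order.close_job())"
```

```text
the job is handed in; nothing more can be done
None
```

The teal block lies flat on the larger rest with its shoulder against the lip and has been let go. The orange and purple blocks were not touched, and the job was handed in at about 17 s.

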